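# Check a film coater's gap with feeler blades

### The arm

A 6-joint arm with a two-finger parallel gripper is mounted at the origin on a cart in front of the work surface, level with it; the furniture and walls round the work are solid. World frame = base frame: x ahead of the robot, y to its left, z up, the work surface at z = 0. Lengths are in m, angles in rad, forces in N, time in s.
With the tool pointing down it reaches from about 0.35 to 0.975 m from the base axis. Payload 4.9 kg.
Tool frame: the origin (TCP) lies at the very end of the fingers, on their centre line; the grasp point (between the pads) lies arm.pinch_z behind it (arm.pinch_z is the distance from the TCP to the grasp point, in m); z points along the fingers, y is the direction in which the jaws open and shut (so a half turn about z gives the same grasp; the last joint's range is limited). The gripper opens to 85 mm and grips with 20 to 120 N. Pads are 22 mm wide; open, the fingers measure 114 mm over their backs; the gripper's body (76 mm by 85 mm) begins 54 mm behind the grasp point. The pads swing forward as they close: fully open they stand 13 mm farther back than shut.
Start: joints at [1.019, 0.053, 1.613, -0, 1.476, -0.119], TCP at [0.262, 0.567, 0.231] pointing down, gripper open.
Joint ranges: [-3.01, 3.01], [-1.01, 2.22], [0.06, 2.58], [-1.02, 4.17], [0.09, 2.62], [-3.14, 3.14]. Speed limits (rad/s): [2.57, 2.57, 3.14, 3.14, 3.14, 3.14].

### API

Orientations are given as a 3x3 rotation matrix whose columns are the frame's x, y, z axes.
In Python, from station import arm, fingers, vision, hand_in gives the robot as it stands. Calls block until the motion is done:
- arm.goto(position, orientation): joint-space move of the TCP to a pose.
- arm.line_to(position, ori=None, vel=0.15): straight line of the TCP; ori=None keeps the orientation; vel is the mean speed in m/s.
- arm.goto_joints(angles): joint-space move.
- fingers.grip(opening, f_grip=None): opening from 0.0 (shut) to 1.0 (fully open); f_grip is the grip in N (None keeps the last); returns when the fingers have stopped.
- arm.dwell(seconds).
- arm.solve_ik(position, orientation): joint angles nearest the present ones, or None.
- vision.camera(name): name is "scene" or "top"; returns a dict with "pixels" (480x640x3 uint8, blue, green, red), "mtx" (3x3 intrinsics, pixels), "position" and "attitude" of the camera in the world. Camera axes: x right, y up, looking along -z (the intrinsics and any distortion apply to the point x, -y, -z); pixel columns grow to the right and rows downward; lengths in m; the calibration is good to about 2 mm. A picture is of the moment at which its call begins. There is no depth.
A pose or a line that the arm cannot do raises arm.PlanningError and nothing moves.
- hand_in(): hands the job in, once; it reports no verdict.
Readings, each from a call of its own:
- arm.read_time(): time.
- arm.read_joint_positions(): joint angles.
- arm.read_dq(): joint speeds.
- arm.read_joint_torque(): joint torques, N m.
- arm.read_eef_pos(): TCP position.
- arm.read_tool_rot(): TCP orientation.
- arm.read_wrist_force(): force on the tool from outside, world axes, zero at the start.
- arm.read_wrist_torque(): the same for the moment, N m.
- arm.read_opening(): opening from 0.0 (shut) to 1.0 (fully open).
Only numpy, scipy, OpenCV 4.12 (cv2) and the standard library are available. Lean on these libraries where they do the work, as an engineer would, in place of code of your own. Each camera call takes 0.05 s, during which the arm holds its last target.

### The job

Check the gap under the sprung brass bar of the film coater with the two feeler blades: find the one that fits, that is, that slides right under the bar from the open front of the bed and drags because it lifts the bar a little (too thick a blade is stopped by the bar, too thin a one goes under without touching it). Leave the fitting blade flat on the coater's bed, pointing straight through, with its tip just out past the far side of the bar, and the other blade lying flat on the worktop off the coater.

Things in the scene. Friction and masses are not known exactly. Their poses are not given: they have to be found in the camera images.
- coater: Bench film coater, fixed: aluminium bed 250 (x) x 120 (y) x 8 mm thick, crossed by a grey portal with two posts (66 mm clear between them), 80 mm high, black knob on top to 90 mm. A brass bar hangs between the posts. Origin: under the bed's centre; x along the bed from its open front to the portal, z up; bed top z = 8 mm. Blades go in from the front along +x, flat on the bed or up to 1 mm above it.
- bar_mid (a point): Point on the bed's top below the middle of the brass bar, 60 mm ahead of the coater's origin; coater's axes. The bar is 60 mm wide (y) and runs from 25 mm before to 25 mm past this point (x). Its underside slopes as a lead-in, from 12 mm higher at the front edge down to the flat part, from 1 to 25 mm past. A blade too thick stops with its tip before the flat part.
- bed_front (a point): Middle of the bed's open front edge, on its top, 125 mm behind the coater's origin. The gap between the bed and the bar's flat part is set afresh each time, from 2.5 to 11.5 mm, and not reported: see or feel it. The bar can lift 7 mm more, so a blade under about 7 mm thicker than the gap goes in, and drags if thicker than the gap. One always fits; at 6 to 7.7 mm both do, either is right.
- bar (a joint): Lift of the sprung brass bar from its rest, m: 0 at rest (no drag), at most 0.007. It presses down with about 1.8 N at rest, 4.2 N at 7 mm; a blade that fits needs a push of about 2 to 12 N, one too thick stops dead.
- box_top (a point): Middle of the top of the fixed beige instrument box (220 mm deep, 180 mm wide, 170 mm tall, turned 0.24 rad to the left) that stands between the blades and the coater: carry the blades over it. Its front has a keypad. It plays no part.
- blade_thin: Loose feeler blade, 0.16 kg: flat steel, 40 mm wide, 8 mm thick, reaching 100 mm ahead of its blue handle, an upright block 44 mm long (along the blade) x 22 wide x 52 tall whose foot is level with the blade's underside; grasp across the 22 mm. Origin: under the handle's centre, on the underside; x along the blade to its tip, z up. Starts flat on the worktop.
- blade_thin_tip (a point): Middle of the tip edge of the 8 mm blade, on the underside: 122 mm ahead of the blade's origin along x, same axes.
- blade_thick: Loose feeler blade, 0.16 kg: flat steel, 40 mm wide, 13 mm thick, reaching 100 mm ahead of its yellow handle, an upright block 44 mm long (along the blade) x 22 wide x 52 tall whose foot is level with the blade's underside; grasp across the 22 mm. Origin: under the handle's centre, on the underside; x along the blade to its tip, z up. Starts flat on the worktop.
- blade_thick_tip (a point): Middle of the tip edge of the 13 mm blade, on the underside: 122 mm ahead of the blade's origin along x, same axes.
Things that resemble listed ones, but are neither listed nor needed, are in the scene too. What is shaped like the blade_thin but brown or pink is not meant.

How it is judged:
By the outcome, as a careful person would: the job done as asked, in the order asked, and still so for the second after the job is handed in, with the robot touching nothing.
It also fails if it takes over 72 s, if anything falls off the work surface, if the arm or the gripper's body presses on something with over 40 N, if the wrist force passes 120 N, or if a joint passes its speed limit or range.

## Working session

There is one attempt and no reset: what is moved stays moved. The work goes in short steps, each a Python script; the robot and the scene stay as the last script left them, time stands still between calls to the robot, and variables do not carry over. Pictures are saved under pics/ and viewed, and the job is handed in when it is done.

```bash
mkdir -p pics; ls
python3 - <<'E'
from station import arm, fingers, vision
import cv2,numpy as np
for n in("scene","top"):
    c=vision.camera(n); cv2.imwrite(f"pics/{n}0.png",c["pixels"]); print(n,{k:np.round(v,4).tolist() for k,v in c.items() if k!="pixels" and not isinstance(v,str)})
print(arm.pinch_z,arm.read_time(),arm.read_tool_rot(),arm.read_wrist_force())
E
```

```text
pics
scene {'mtx': [[495.8876, 0.0, 316.8475], [0.0, 495.8876, 235.801], [0.0, 0.0, 1.0]], 'position': [-0.0565, 1.2764, 1.3961], 'attitude': [[-0.8712, 0.3639, -0.3296], [-0.491, -0.6403, 0.5907], [0.004, 0.6764, 0.7365]]}
top {'mtx': [[590.7818, 0.0, 321.8867], [0.0, 590.7818, 239.6343], [0.0, 0.0, 1.0]], 'position': [-0.7005, 0.2297, 1.6532], 'attitude': [[0.0181, 0.7785, -0.6274], [-0.9998, 0.0104, -0.016], [-0.0059, 0.6275, 0.7786]]}
0.0187 0.1 [[-9.07786586e-01  4.19431251e-01 -9.69996883e-04]
 [ 4.19432313e-01  9.07785258e-01 -1.56837819e-03]
 [ 2.22722043e-04 -1.83060072e-03 -9.99998300e-01]] [-0.2394894  -0.80080638  0.09546392]
```

View pics/scene0.png

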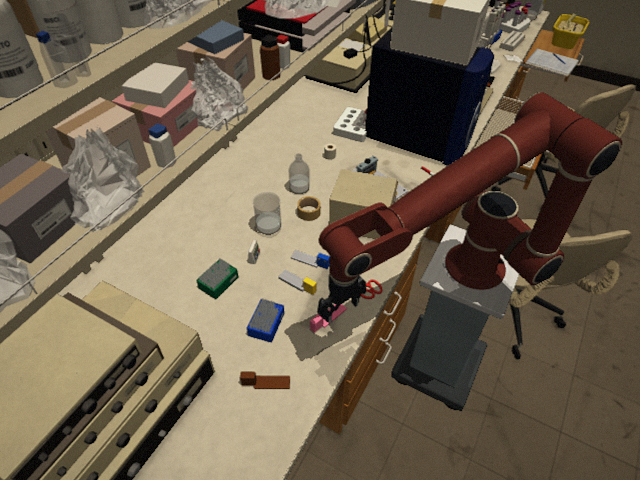

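View pics/top0.png

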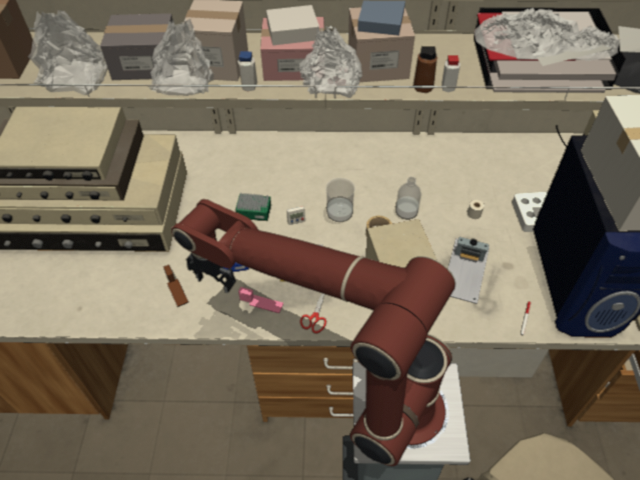

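The scene view shows the blue-handled blade near (322,260), the yellow one near (310,285), and the coater behind the box. The top view shows the coater near (470,265), but the arm hides the blades there. The brown and pink ones are decoys. Next I'll write the helpers, move the arm aside and look again.

```bash
cat > h.py <<'E'
import numpy as np,cv2
from station import arm,fingers,vision,hand_in
def ray(c,p):
    K=np.array(c["mtx"]);u,v=p
    d=np.array([(u-K[0,2])/K[0,0],-(v-K[1,2])/K[1,1],-1.])
    return np.array(c["position"]),np.array(c["attitude"])@d
def onz(c,p,z):
    o,d=ray(c,p);return o+d*(z-o[2])/d[2]
def proj(c,X):
    q=np.array(c["attitude"]).T@(np.array(X)-np.array(c["position"]))
    K=np.array(c["mtx"]);return K[0,0]*q[0]/-q[2]+K[0,2],K[1,1]*-q[1]/-q[2]+K[1,2]
def tri(c1,p1,c2,p2):
    o1,d1=ray(c1,p1);o2,d2=ray(c2,p2)
    t=np.linalg.lstsq(np.c_[d1,-d2],o2-o1,rcond=None)[0]
    a=o1+t[0]*d1;b=o2+t[1]*d2;return (a+b)/2,np.linalg.norm(a-b)
def snap(n,f,crop=None,s=1):
    c=vision.camera(n);im=c["pixels"]
    if crop: 
        x0,y0,x1,y1=crop;im=im[y0:y1,x0:x1]
    im=cv2.resize(im,None,fx=s,fy=s,interpolation=cv2.INTER_CUBIC);cv2.imwrite("pics/"+f,im)
    import pickle;pickle.dump(c,open("pics/"+f[:-4]+".pkl","wb"));return c
def down(yaw): # jaw axis y direction at yaw+90: x axis at yaw
    c,s=np.cos(yaw),np.sin(yaw);return np.array([[c,s,0],[s,-c,0],[0,0,-1.]])
E
python3 - <<'E'
from h import *
c=snap("scene","s1.png",(260,150,460,340),4)
t=snap("top","t1.png",(420,200,520,320),5)
for p in[(322,260),(310,285),(292,257),(281,274)]:print(onz(c,p,0.01))
print(onz(t,(455,295),0.008),onz(t,(487,250),.008),onz(t,(400,250),.17))
E
```

```text
[0.48885516 0.25937923 0.01      ]
[0.47036448 0.37882108 0.01      ]
[0.59100003 0.30102109 0.01      ]
[0.58392732 0.38750328 0.01      ]
[ 0.39497269 -0.18277438  0.008     ] [ 0.58604526 -0.31848514  0.008     ] [0.45563964 0.01124695 0.17      ]
```

View pics/t1.png

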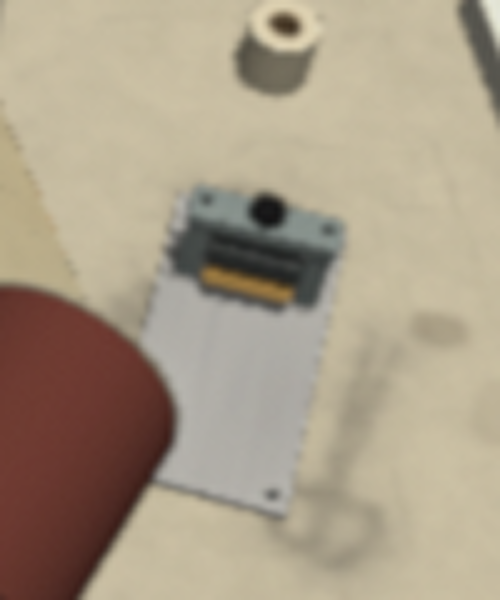

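View pics/s1.png

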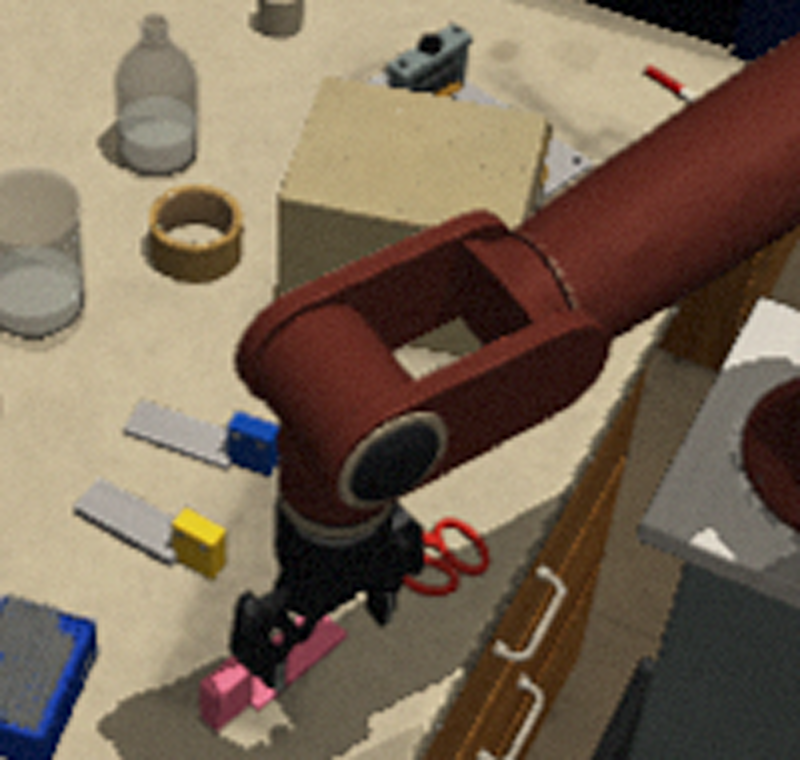

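Run:
```python
from h import *
q=np.array(arm.read_joint_positions());q[0]=1.75
arm.goto_joints(q)
snap("scene","s2.png",(250,120,450,300),4)
snap("top","t2.png",(200,170,360,330),3.75)
snap("top","t2b.png",(350,190,530,325),4.4)
print(arm.read_time())
```

```text
1.9917
```

View pics/s2.png

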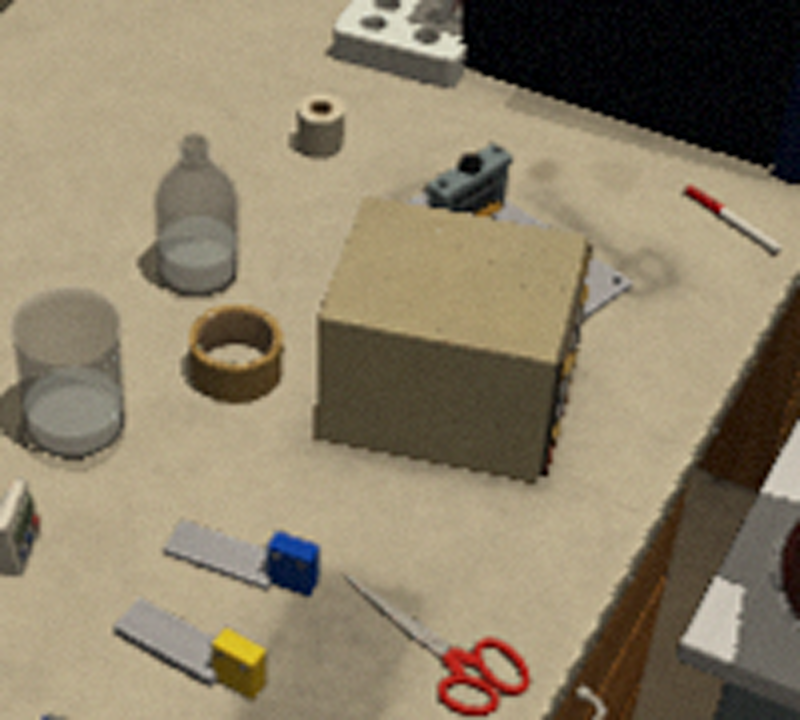

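View pics/t2.png

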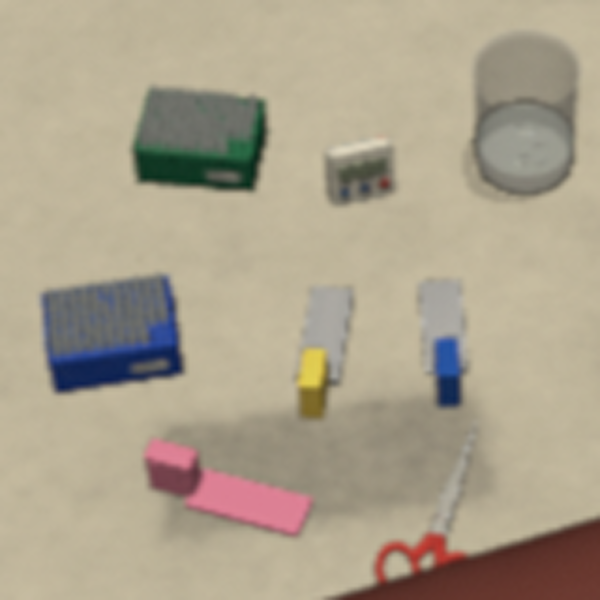

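View pics/t2b.png

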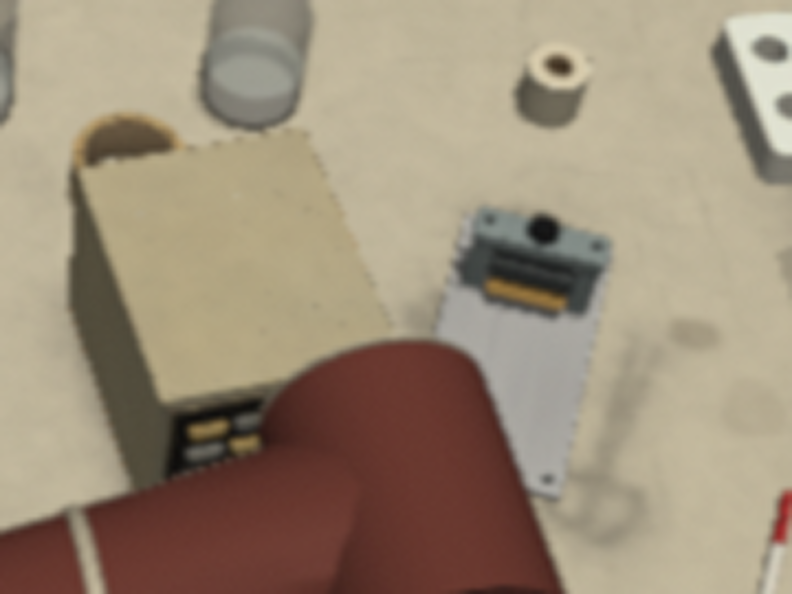

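The views show the yellow handle at t2 (313,370), the blue one at (447,360), and the coater with its front-right corner at t2b (558,497) and its knob at (543,228). Next I'll rectify these onto planes and measure.

```bash
cat > m1.py <<'E'
from h import *
import pickle
def L(n):return pickle.load(open(f"pics/{n}.pkl","rb"))
T1,T2,S2=L("t1"),L("t2"),L("s2")
def rect(c,x0,x1,y0,y1,z,s=1000):
    P=[(x1,y1),(x1,y0),(x0,y0),(x0,y1)]
    src=np.float32([proj(c,(x,y,z)) for x,y in P])
    w,h=int((y1-y0)*s),int((x1-x0)*s)
    H=cv2.getPerspectiveTransform(src,np.float32([(0,0),(w,0),(w,h),(0,h)]))
    return cv2.warpPerspective(c["pixels"],H,(w,h),flags=cv2.INTER_CUBIC)
if __name__=="__main__":
    a=rect(T1,.35,.7,-.45,-.08,.008,1500)   # row0 = x max, col0 = y max
    b=rect(S2,.35,.7,-.45,-.08,.008,1500)
    cv2.imwrite("pics/r1.png",a);cv2.imwrite("pics/r2.png",b)
    cv2.imwrite("pics/r3.png",rect(T2,.40,.66,.2,.45,.008,2000))
    cv2.imwrite("pics/r4.png",rect(S2,.40,.66,.2,.45,.008,2000))
E
python3 m1.py; python3 -c "
import cv2,numpy as np
r=[cv2.imread(f'pics/r{i}.png') for i in(1,2,3,4)]
f=lambda a,b:cv2.hconcat([cv2.resize(a,(400,380)),cv2.resize(b,(400,380))])
cv2.imwrite('pics/ra.png',f(r[0],r[1]));cv2.imwrite('pics/rb.png',f(r[2],r[3]))"
```

```text
(no output)
```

View pics/ra.png

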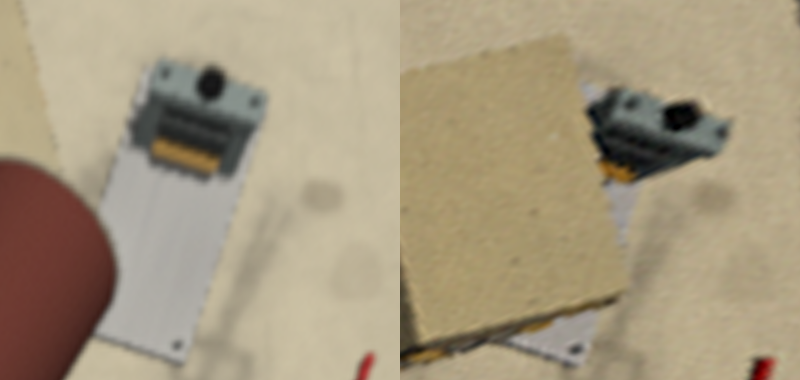

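View pics/rb.png

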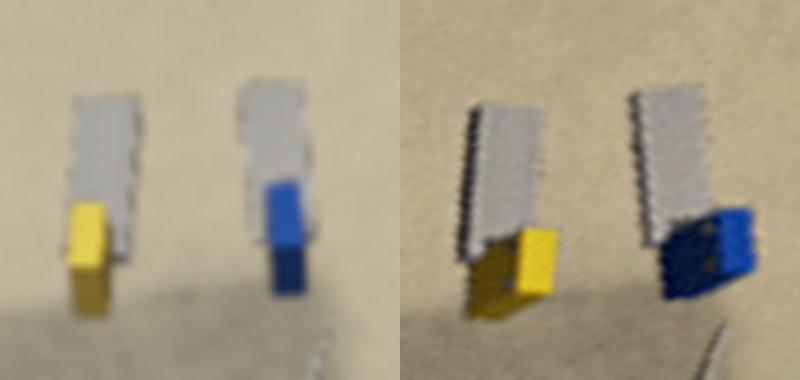

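```bash
cat > m2.py <<'E'
from m1 import *
def toptop(c,hue,roi,vthr):
    x0,y0,x1,y1=roi
    s=8
    im=cv2.resize(c["pixels"][y0:y1,x0:x1],None,fx=s,fy=s,interpolation=cv2.INTER_LINEAR)
    h=cv2.cvtColor(im,cv2.COLOR_BGR2HSV)
    m=((abs(h[...,0].astype(int)-hue)<12)&(h[...,1]>120)&(h[...,2]>vthr)).astype(np.uint8)
    n,l,st,ce=cv2.connectedComponentsWithStats(m);k=1+np.argmax(st[1:,4])
    cs,_=cv2.findContours((l==k).astype(np.uint8),0,2);bx=cv2.boxPoints(cv2.minAreaRect(max(cs,key=cv2.contourArea)))
    f=lambda p:((p[0]+.5)/s-.5+x0,(p[1]+.5)/s-.5+y0)
    vs=np.percentile(h[...,2][(abs(h[...,0].astype(int)-hue)<12)&(h[...,1]>120)],[5,25,50,75,95])
    return f(ce[k]),[f(b) for b in bx],st[k,4]/64,vs
if __name__=="__main__":
  for nm,hue,rt,rs,vt,vs_ in(("yellow",26,(275,255,295,285),(298,275,322,298),None,None),("blue",111,(308,255,328,283),(310,248,335,272),None,None)):
    out=[]
    for c,r in((T2,rt),(S2,rs)):
        v=toptop(c,hue,r,0)[3];thr=(v[0]+v[4])/2
        p,b,a,v=toptop(c,hue,r,thr);out.append(p)
        B=np.array([onz(c,q,.052)[:2] for q in b])
        e=[B[1]-B[0],B[2]-B[1]];e=max(e,key=np.linalg.norm)
        print(nm,np.round(p,1),"V",v,"ctr",onz(c,p,.052).round(4),"sides",[np.linalg.norm(B[i]-B[i+1]).round(4) for i in(0,1)],"yaw",(np.degrees(np.arctan2(e[1],e[0]))))
    print(" tri",tri(T2,out[0],S2,out[1]))
  def plate(c,z,x0,x1,y0,y1,s=2000):
    im=rect(c,x0,x1,y0,y1,z,s);h=cv2.cvtColor(im,cv2.COLOR_BGR2HSV)
    m=((h[...,1]<32)&(h[...,2]>110)).astype(np.uint8)
    m=cv2.morphologyEx(m,cv2.MORPH_OPEN,np.ones((9,9)))
    n,l,st,ce=cv2.connectedComponentsWithStats(m);k=1+np.argmax(st[1:,4]);m=(l==k).astype(np.uint8)
    rows=[]
    for r in range(m.shape[0]):
        j=np.flatnonzero(m[r])
        if len(j):rows.append((x1-(r+.5)/s,y1-(j[0]+.5)/s,y1-(j[-1]+.5)/s))
    return np.array(rows),m
  for nm,z,b in(("thick",.013,(.48,.62,.34,.43)),("thin",.008,(.48,.62,.22,.32))):
    for cn,c in(("T",T2),("S",S2)):
        R,m=plate(c,z,*b);cv2.imwrite(f"pics/pl_{nm}_{cn}.png",m*255)
        x=R[:,0];i=(x<x.max()-.015)&(x>x.max()-.05)
        Lf=np.polyfit(x[i],R[i,1],1);Rf=np.polyfit(x[i],R[i,2],1)
        print(nm,cn,"tip x",x.max(),"slopes",Lf[0],Rf[0],"w",np.mean(R[i,1]-R[i,2]),"mid at tip",(np.polyval(Lf,x.max())+np.polyval(Rf,x.max()))/2)
E
python3 m2.py
```

```text
yellow [282.8 267.9] V [114. 125. 182. 219. 223.] ctr [0.4662 0.3914 0.052 ] sides [np.float64(0.0448), np.float64(0.0213)] yaw -6.02024988441591
yellow [309.4 281.2] V [ 77.  83. 107. 205. 218.] ctr [0.4642 0.3932 0.052 ] sides [np.float64(0.0232), np.float64(0.0467)] yaw 174.84490779951724
 tri (array([0.46557993, 0.39183331, 0.05115571]), np.float64(0.0021903489537343983))
blue [318.8 265.1] V [ 82.  83. 150. 160. 162.] ctr [0.4794 0.2709 0.052 ] sides [np.float64(0.0199), np.float64(0.0402)] yaw -178.9660265927419
blue [323.  256.3] V [ 49.  52.  60. 146. 154.] ctr [0.4773 0.2736 0.052 ] sides [np.float64(0.0205), np.float64(0.0437)] yaw -175.07496715442787
 tri (array([0.47923239, 0.27137474, 0.05022654]), np.float64(0.0025122852388612315))
thick T tip x 0.59075 slopes -0.10248447204968822 -0.08538545853123605 w 0.04008695652173916 mid at tip 0.38091450493240786
thick S tip x 0.58525 slopes -0.07734746072342173 -0.039715016441358844 w 0.037086956521739115 mid at tip 0.38447092315186937
thin T tip x 0.60375 slopes 0.062148337595907585 0.07310924369748012 w 0.03958695652173916 mid at tip 0.28058199366703207
thin S tip x 0.59975 slopes 0.09071976616733621 0.13101936426744573 w 0.037166666666666674 mid at tip 0.28364673913043487
```

```bash
cat > m3.py <<'E'
from m1 import *
s=2000;x0,x1,y0,y1=.35,.62,-.40,-.12
def bed(c):
    im=rect(c,x0,x1,y0,y1,.008,s);h=cv2.cvtColor(im,cv2.COLOR_BGR2HSV)
    m=((h[...,1]<30)&(h[...,2]>130)).astype(np.uint8)
    m=cv2.morphologyEx(m,cv2.MORPH_OPEN,np.ones((9,9)));m=cv2.morphologyEx(m,cv2.MORPH_CLOSE,np.ones((15,15)))
    n,l,st,ce=cv2.connectedComponentsWithStats(m);k=1+np.argmax(st[1:,4]);return (l==k).astype(np.uint8),im
def w(p):return np.array([x1-(p[1]+.5)/s,y1-(p[0]+.5)/s])
m,im=bed(T1);m2,im2=bed(T2)
cv2.imwrite("pics/bed.png",cv2.hconcat([cv2.resize(cv2.cvtColor(m*255,8),(400,386)),cv2.resize(im,(400,386))]))
# right edge: last col per row ; T1
def edge(m,rows,last):
    P=[]
    for r in rows:
        j=np.flatnonzero(m[r])
        if len(j):P.append(w((j[-1] if last else j[0],r)))
    return np.array(P)
def fit(P):
    q=cv2.fitLine(P.astype(np.float32),cv2.DIST_HUBER,0,1e-5,1e-5).ravel();return q
row=lambda x:int((x1-x)*s)
for nm,mm in(("T1",m),("T2",m2)):
    print(nm,"right",fit(edge(mm,range(row(.51),row(.41)),1)))
print("left",fit(edge(m,range(row(.575),row(.545)),0)))
# front edge: last row per column
def fr(m,ya,yb):
    P=[]
    for c in range(int((y1-ya)*s),int((y1-yb)*s)):
        j=np.flatnonzero(m[:,c])
        if len(j):P.append(w((c,j[-1])))
    return np.array(P)
print("front",fit(fr(m,-.19,-.24)))
E
python3 m3.py
```

```text
T1 right [ 0.95050067 -0.3107226   0.45555    -0.2799    ]
T2 right [ 0.9497145 -0.3131173  0.45545   -0.2798   ]
left [ 0.94080895 -0.3389374   0.56025    -0.1890127 ]
front [ 0.3017408   0.95339     0.3757     -0.21260001]
```

View pics/bed.png

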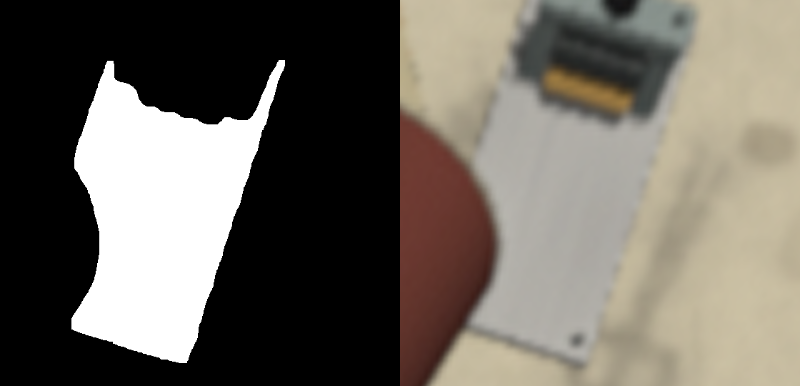

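```bash
cat > co.py <<'E'
import numpy as np
yaw=np.arctan2(-.3112,.9503)
u=np.array([np.cos(yaw),np.sin(yaw),0]);n=np.array([-u[1],u[0],0])
O=u*.548+n*(-.0651)
def W(x,y,z):return O+u*x+n*y+np.array([0,0,z])
E
python3 - <<'E'
from m1 import *
from co import *
print("yaw",yaw,"O",O,"barmid",W(.06,0,.008))
print("knob tri",tri(T2,(473.4,241.8),S2,(367.5,160.3)))
k=tri(T2,(473.4,241.8),S2,(367.5,160.3))[0];print(" coater xy",(k-O)@u,(k-O)@n)
c=onz(S2,(407.75,191.5),.008);print("corner S",c,"expect",W(-.125,-.06,.008))
print("corner tri",tri(T2,(476.8,303.0),S2,(407.75,191.5)))
print("bed front reach",W(-.125,0,0))
# brass edge profile in top images
for nm,c in(("T1",T1),("T2",T2)):
    im=c["pixels"].astype(float)
    for y in(-.018,0,.018):
        prof=[]
        zs=np.arange(0,.06,.0005)
        # sample along vertical line at coater x=.035
        pts=np.float32([proj(c,W(.035,y,z)) for z in zs])
        v=cv2.remap(c["pixels"],pts[:,0].reshape(1,-1),pts[:,1].reshape(1,-1),cv2.INTER_LINEAR)[0].astype(int)
        print(nm,y,"z(mm):R-B",[(int(z*1000),int(a[2]-a[0])) for z,a in zip(zs[::4],v[::4])])
E
```

```text
yaw -0.3164693030964347 O [ 0.50052642 -0.23241195  0.        ] barmid [ 0.55754683 -0.25108473  0.008     ]
knob tri (array([ 0.55650791, -0.25077304,  0.08786562]), np.float64(0.002776809829658582))
 coater xy 0.05891566879881628 -2.7111043355112555e-05
corner S [ 0.35945695 -0.24033272  0.008     ] expect [ 0.36306111 -0.25053071  0.008     ]
corner tri (array([ 0.3645737 , -0.25049028,  0.00180396]), np.float64(0.007076208075061453))
bed front reach [ 0.3817339 -0.1935103  0.       ]
T1 -0.018 z(mm):R-B [(0, 9), (2, 9), (4, 9), (6, 9), (8, 8), (10, 8), (12, 7), (14, 6), (16, 6), (18, 5), (20, 6), (22, 12), (24, 18), (26, 27), (28, 42), (30, 57), (32, 68), (34, 75), (36, 81), (38, 81), (40, 78), (42, 72), (44, 61), (46, 50), (48, 38), (50, 25), (52, 14), (54, 4), (56, 2), (58, 0)]
T1 0 z(mm):R-B [(0, 9), (2, 9), (4, 9), (6, 8), (8, 8), (10, 8), (12, 7), (14, 6), (16, 4), (18, 4), (20, 7), (22, 10), (24, 16), (26, 30), (28, 42), (30, 55), (32, 67), (34, 80), (36, 83), (38, 83), (40, 83), (42, 73), (44, 62), (46, 50), (48, 36), (50, 22), (52, 10), (54, 5), (56, 2), (58, -1)]
T1 0.01
[... 490 characters left out ...]
8, 78), (40, 75), (42, 69), (44, 58), (46, 47), (48, 36), (50, 24), (52, 14), (54, 5), (56, 2), (58, 0)]
T2 0 z(mm):R-B [(0, 9), (2, 8), (4, 8), (6, 8), (8, 8), (10, 7), (12, 7), (14, 6), (16, 5), (18, 4), (20, 6), (22, 10), (24, 15), (26, 29), (28, 41), (30, 55), (32, 65), (34, 77), (36, 80), (38, 80), (40, 80), (42, 71), (44, 60), (46, 48), (48, 35), (50, 22), (52, 9), (54, 5), (56, 1), (58, 0)]
T2 0.018 z(mm):R-B [(0, 8), (2, 8), (4, 8), (6, 7), (8, 8), (10, 7), (12, 7), (14, 5), (16, 5), (18, 5), (20, 5), (22, 7), (24, 17), (26, 27), (28, 39), (30, 53), (32, 68), (34, 75), (36, 78), (38, 82), (40, 76), (42, 69), (44, 60), (46, 47), (48, 34), (50, 21), (52, 13), (54, 6), (56, 1), (58, 0)]
```

Run:
```python
from m1 import *
from co import *
im=cv2.resize(S2["pixels"][140:220,330:430],None,fx=7,fy=7,interpolation=cv2.INTER_CUBIC)
def d(X,col):
    p=proj(S2,X);q=(int((p[0]-330+.5)*7),int((p[1]-140+.5)*7));cv2.circle(im,q,4,col,1);print(q)
d(W(-.125,-.06,.008),(0,0,255));d(W(-.125,-.06,0),(0,255,0));d(W(.06,0,.09),(255,0,0));d(W(.035,-.03,.028),(0,0,255))
cv2.imwrite("pics/chk.png",im)
```

```text
(548, 351)
(546, 361)
(263, 139)
(319, 218)
```

View pics/chk.png

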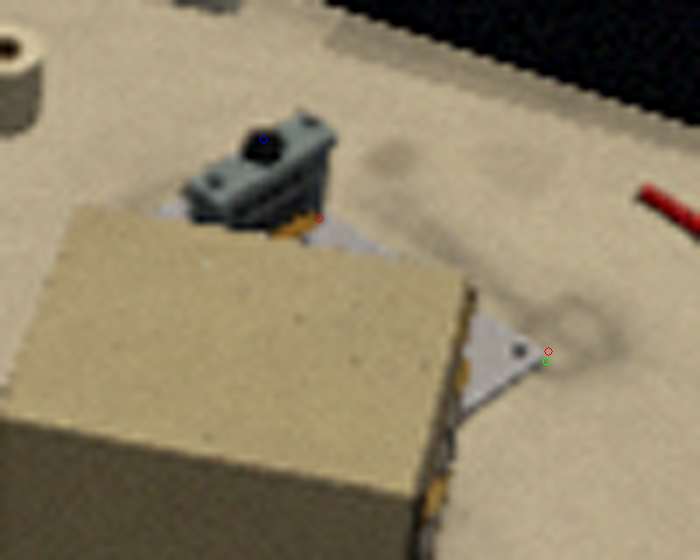

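Run:
```python
from m1 import *
from co import *
for p in[(368.2,227.5),(419.3,219.5),(439.8,263.9),(387.5,282)]:
    X=onz(T2,p,.17);print(X.round(3),"coater",((X-O)@u).round(3),((X-O)@n).round(3))
for cx in(-.135,-.08,-.03):
  for a in(0,np.pi):
    print(cx,a,[None if (q:=arm.solve_ik(W(cx,0,z),down(yaw+a))) is None else np.round(q,2) for z in(.026,.25)])
for a in(0,np.pi):print(arm.solve_ik(np.array([.4655,.392,.018]),down(-.083+a)))
```

```text
[0.548 0.109 0.17 ] coater -0.062 0.339
[ 0.585 -0.061  0.17 ] coater 0.026 0.189
[ 0.402 -0.109  0.17 ] coater -0.132 0.087
[0.332 0.057 0.17 ] coater -0.251 0.223
-0.135 0 [array([-0.65, -0.23,  2.25, -0.  ,  1.13,  1.24]), array([-0.65, -0.49,  2.04, -0.  ,  1.59,  1.24])]
-0.135 3.141592653589793 [array([-0.65, -0.23,  2.25, -0.  ,  1.13, -1.91]), array([-0.65, -0.49,  2.04, -0.  ,  1.59, -1.91])]
-0.08 0 [array([-0.61, -0.09,  2.12, -0.  ,  1.11,  1.27]), array([-0.61, -0.34,  1.93, -0.  ,  1.55,  1.27])]
-0.08 3.141592653589793 [array([-0.61, -0.09,  2.12, -0.  ,  1.11, -1.87]), array([-0.61, -0.34,  1.93, -0.  ,  1.55, -1.87])]
-0.03 0 [array([-0.58,  0.03,  2.  , -0.  ,  1.11,  1.3 ]), array([-0.58, -0.21,  1.83, -0.  ,  1.52,  1.3 ])]
-0.03 3.141592653589793 [array([-0.58,  0.03,  2.  , -0.  ,  1.11, -1.84]), array([-0.58, -0.21,  1.83, -0.  ,  1.52, -1.84])]
[ 5.77663047e-01  2.34553646e-01  1.79368202e+00 -4.44089210e-16
  1.11335699e+00  2.23145937e+00]
[ 5.77663047e-01  2.34553646e-01  1.79368202e+00 -4.44089210e-16
  1.11335699e+00 -9.10133279e-01]
```

Run:
```python
from h import *
from co import *
R=down(-.083+np.pi); p=np.array([.4657,.3917,.018])
arm.goto(p+[0,0,.09],R)
arm.line_to(p,vel=.15)
fingers.grip(0.0,60)
print("open",arm.read_opening(),arm.read_wrist_force().round(2),arm.read_eef_pos().round(4),arm.read_time())
arm.line_to(p+[0,0,.05],vel=.15)
arm.dwell(.2)
snap("scene","s3.png",(250,170,410,300),5)
print(arm.read_wrist_force().round(2),arm.read_wrist_torque().round(3),arm.read_opening(),arm.read_time())
```

```text
open 0.2463158178705084 [0.69 0.36 1.83] [0.4661 0.392  0.0186] 5.8
[ 0.35 -0.26 -1.69] [ 0.016 -0.003  0.021] 0.24908822267252853 6.5333
```

View pics/s3.png

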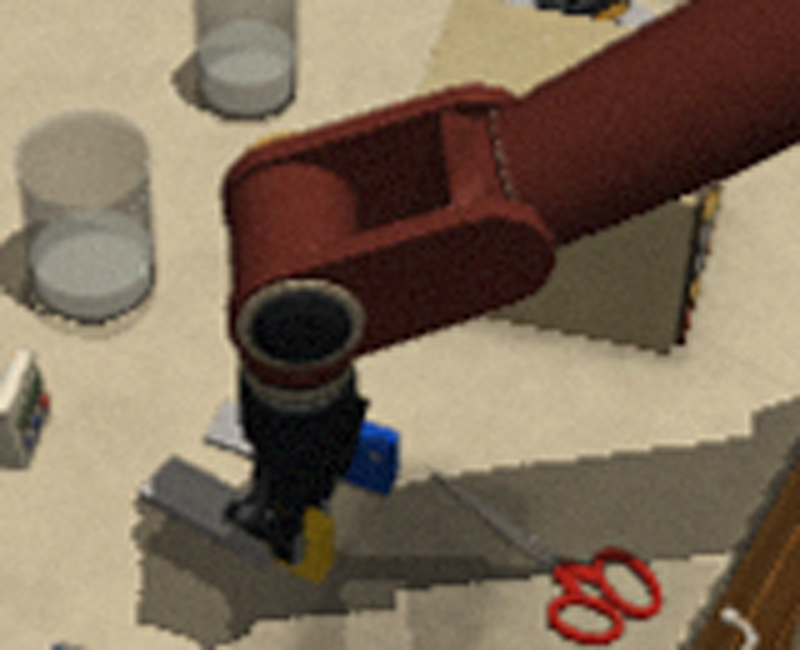

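The thick blade is gripped and lifted: the opening of 0.249 matches 22 mm, and the load is about 1.7 N. Next I carry it over the box to the coater.

Run:
```python
from h import *
from co import *
p=arm.read_eef_pos()
arm.line_to([p[0],p[1],.25],vel=.3)
R=down(yaw+np.pi)
arm.goto(W(-.115,0,.25),R)
arm.line_to(W(-.115,0,.040),vel=.25)
arm.dwell(.2)
f0=arm.read_wrist_force();print("f0",f0.round(2),arm.read_eef_pos().round(4),arm.read_time())
for z in np.arange(.034,.0235,-.001):
    arm.line_to(W(-.115,0,z),vel=.03);f=arm.read_wrist_force()-f0
    print(round(z,4),arm.read_eef_pos()[2].round(4),f.round(2),arm.read_wrist_torque().round(3))
    if f[2]>1.5:break
snap("top","t4.png",(400,200,520,310),6.5);print(arm.read_time())
```

```text
f0 [ 0.56  0.28 -1.54] [ 0.3923 -0.1974  0.0416] 10.6083
0.034 0.0337 [-1.33 -0.64  0.87] [0.005 0.033 0.044]
0.033 0.0329 [-0.84 -0.34  0.25] [-0.018  0.028 -0.071]
0.032 0.032 [-0.68  0.3   0.11] [0.072 0.036 0.027]
0.031 0.0309 [-0.73  0.21  0.86] [ 0.007 -0.019 -0.02 ]
0.03 0.0299 [-0.36 -0.19 -0.05] [-0.052  0.016 -0.05 ]
0.029 0.0289 [-0.33  0.69  0.56] [-0.017 -0.001  0.004]
0.028 0.0279 [ 0.02  0.81 -0.13] [-0.027  0.051  0.014]
0.027 0.0269 [-0.94 -0.43  1.27] [ 0.028  0.012 -0.05 ]
0.026 0.0265 [-1.72  0.93  5.77] [0.19  0.249 0.023]
13.0083
```

View pics/t4.png

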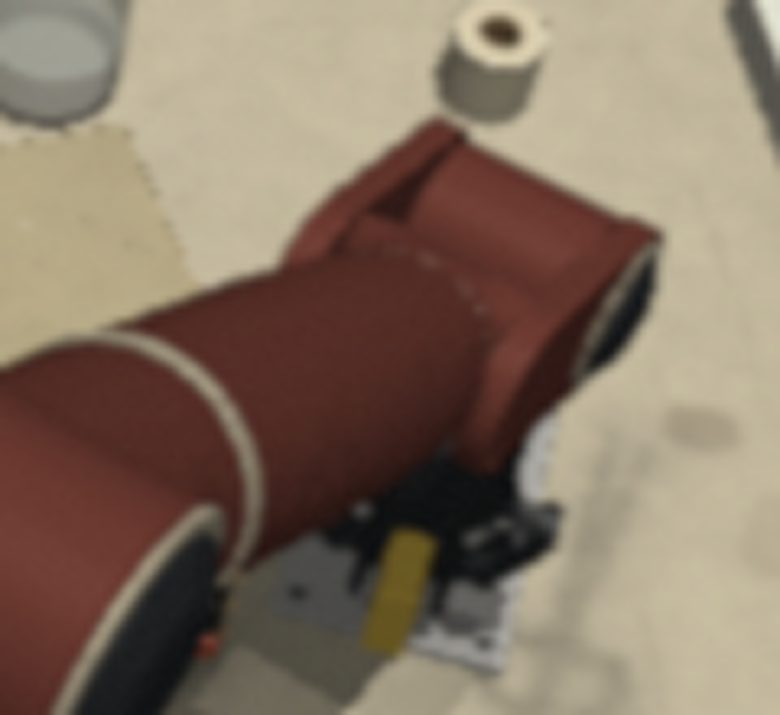

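Run:
```python
from h import *
from co import *
Z=.0270
arm.line_to(W(-.115,0,Z),vel=.03);arm.dwell(.15)
f0=arm.read_wrist_force();m0=arm.read_wrist_torque();print(f0.round(2))
for x in np.r_[-.092,-.086:-.0305:.004]:
    arm.line_to(W(x,0,Z),vel=.05)
    f=np.mean([arm.read_wrist_force() for _ in range(3)],axis=0)-f0
    e=arm.read_eef_pos()
    print(round(x,4),((e-O)@u).round(4),e[2].round(4),"drag",(f@u).round(2),"lat",(f@n).round(2),"fz",f[2].round(2),(arm.read_wrist_torque()-m0).round(2))
    if f@u<-25:print("STOP");break
print(arm.read_opening(),arm.read_time())
snap("top","t5.png",(400,200,520,310),6.5);snap("scene","s5.png",(330,130,450,220),6.5)
```

```text
[-0.03  0.44 -0.68]
-0.092 -0.092 0.0268 drag 0.37 lat -0.48 fz -0.35 [ 0.03  0.03 -0.02]
-0.086 -0.0858 0.0271 drag 0.41 lat -0.47 fz -1.04 [-0.02  0.04  0.01]
-0.082 -0.0819 0.027 drag 0.11 lat -0.53 fz -1.14 [ 0.04  0.05 -0.01]
-0.078 -0.078 0.0267 drag 0.16 lat 0.19 fz -1.02 [ 0.03  0.07 -0.  ]
-0.074 -0.0744 0.0267 drag -2.78 lat -1.21 fz 0.54 [ 0.09  0.38 -0.01]
-0.07 -0.0704 0.0267 drag -4.32 lat -0.55 fz 1.6 [ 0.14  0.53 -0.05]
-0.066 -0.0666 0.0267 drag -5.02 lat -1.34 fz 1.56 [ 0.19  0.7  -0.06]
-0.062 -0.0629 0.0267 drag -6.2 lat -0.51 fz 3.68 [ 0.27  0.93 -0.  ]
-0.058 -0.0625 0.0265 drag -22.99 lat -0.75 fz 16.71 [ 0.81  2.8  -0.19]
-0.054 -0.0619 0.0264 drag -35.05 lat -0.46 fz 27.15 [ 1.38  4.89 -0.16]
STOP
0.24626020189623601 16.2833
```

View pics/t5.png

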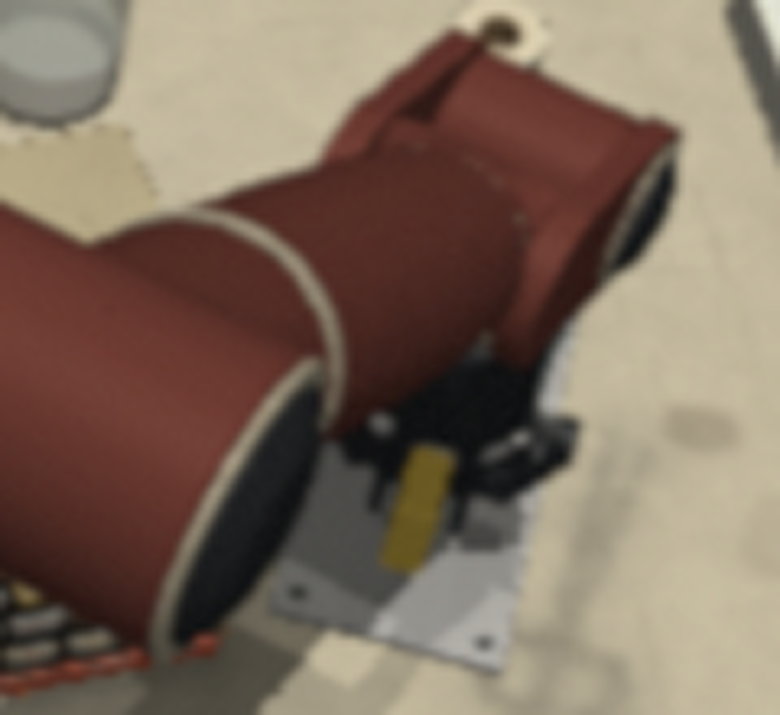

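View pics/s5.png

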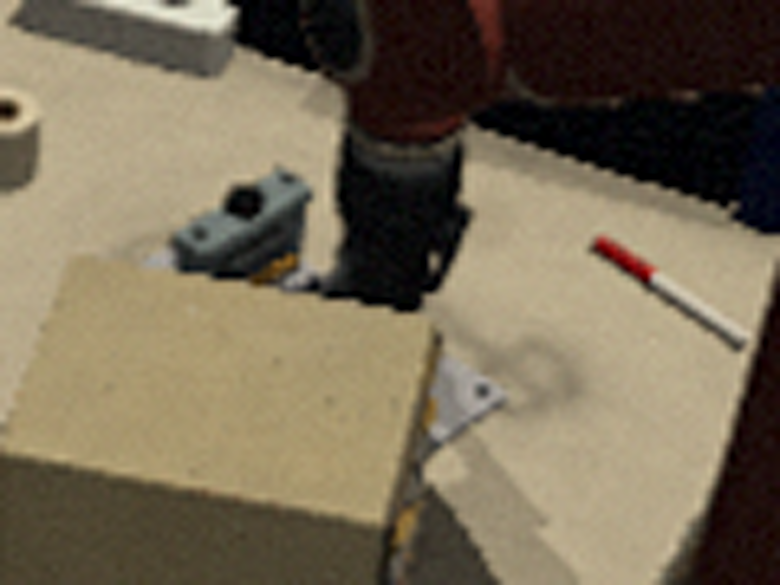

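The thick blade stopped dead: its tip was at x≈59.5 mm, just before the flat part (61 mm), at 35 N. Contact began 12–15 mm earlier, which puts the gap at about 5–6 mm, so the 13 mm blade is too thick. I'll back it out and return it to its old spot on the worktop.

Run:
```python
from h import *
from co import *
arm.line_to(W(-.066,0,.027),vel=.05)
arm.line_to(W(-.115,0,.0275),vel=.15)
arm.line_to(W(-.115,0,.25),vel=.3)
R=down(-.083+np.pi);p=np.array([.4657,.3917,0])
arm.goto(p+[0,0,.25],R)
arm.line_to(p+[0,0,.03],vel=.25);arm.dwell(.15)
f0=arm.read_wrist_force()
for z in np.arange(.024,.0135,-.001):
    arm.line_to(p+[0,0,z],vel=.04);f=arm.read_wrist_force()-f0
    if f[2]>2.5:break
print(z,f.round(2),arm.read_wrist_torque().round(3))
fingers.grip(0.6)
arm.line_to(p+[0,0,.12],vel=.25)
q=np.array(arm.read_joint_positions());q[0]=1.5;arm.goto_joints(q)
snap("top","t6.png",(240,220,370,320),6);snap("scene","s6.png",(250,220,360,310),7)
print(arm.read_opening(),arm.read_time())
```

```text
0.017999999999999995 [-0.09 -1.72  2.89] [-0.152  0.271  0.006]
0.6014646083672522 26.2667
```

View pics/t6.png

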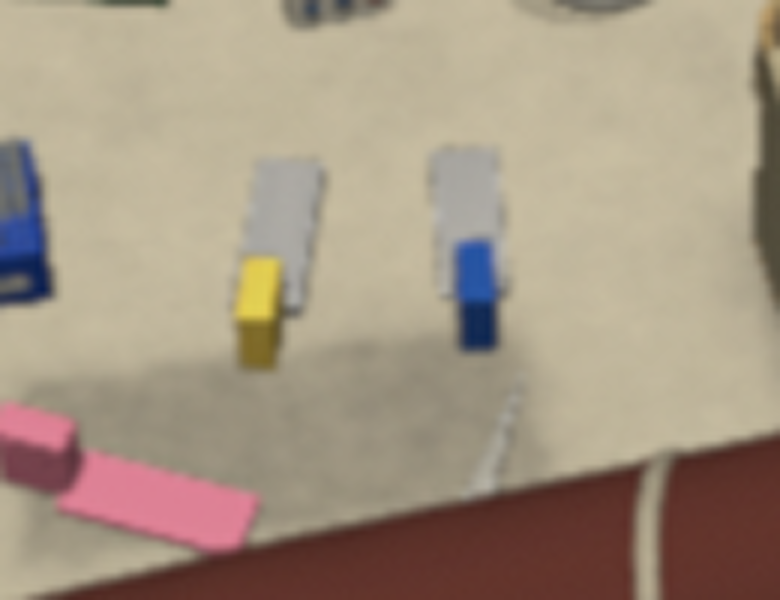

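View pics/s6.png

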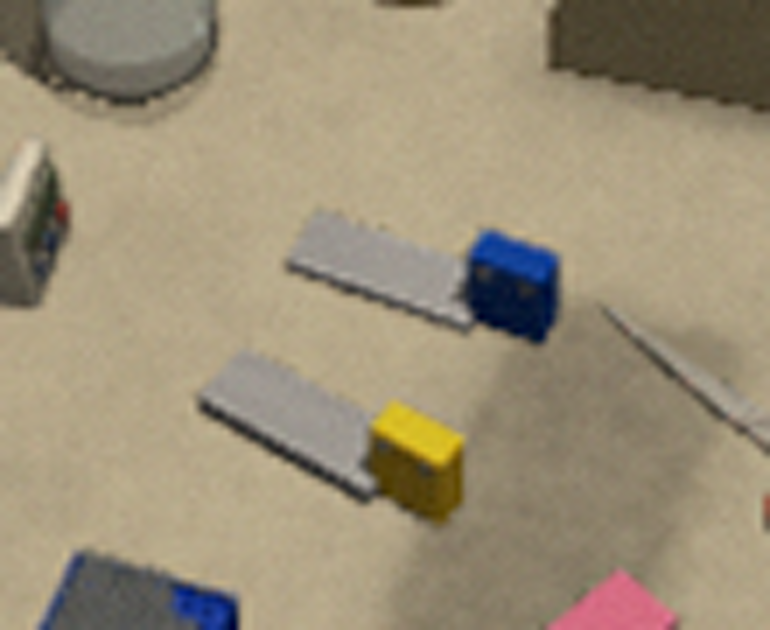

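The yellow blade lies flat again at t6 (260,310), and the blue one is undisturbed at (477,290). Next is the thin blade.

Run:
```python
from h import *
from co import *
R=down(.08+np.pi);p=np.array([.4788,.2720,.018])
arm.goto(p+[0,0,.09],R);arm.line_to(p,vel=.15)
fingers.grip(0.0,60)
e=arm.read_eef_pos();print("grasp",e.round(4),arm.read_opening())
arm.line_to(p+[0,0,.232],vel=.3)
arm.goto(W(-.115,0,.25),down(yaw+np.pi))
arm.line_to(W(-.115,0,.035),vel=.25);arm.dwell(.2)
f0=arm.read_wrist_force();print("f0",f0.round(2),arm.read_opening(),arm.read_time())
for z in np.arange(.029,.0235,-.001):
    arm.line_to(W(-.115,0,z),vel=.03);f=arm.read_wrist_force()-f0
    print(round(z,4),arm.read_eef_pos()[2].round(4),f.round(2))
    if f[2]>2:break
print(arm.read_time())
```

```text
grasp [0.4801 0.2725 0.0196] 0.24755249161032963
f0 [-0.3  -0.07 -0.11] 0.24761213782783198 33.4417
0.029 0.0286 [ 0.04 -0.23 -1.36]
0.028 0.028 [ 0.18  0.12 -1.8 ]
0.027 0.0276 [-1.54  0.78  3.48]
34.2917
```

Run:
```python
from h import *
from co import *
Z=.0279
arm.line_to(W(-.115,0,Z),vel=.03);arm.dwell(.2)
f0=np.mean([arm.read_wrist_force() for _ in range(4)],axis=0);m0=arm.read_wrist_torque();print(f0.round(2))
for x in np.r_[-.090,-.080:-.0505:.003,-.046,-.042,-.038]:
    arm.line_to(W(x,0,Z),vel=.05)
    f=np.mean([arm.read_wrist_force() for _ in range(3)],axis=0)-f0
    e=arm.read_eef_pos()
    print(round(x,4),((e-O)@u).round(4),e[2].round(4),"drag",(f@u).round(2),"lat",(f@n).round(2),"fz",f[2].round(2),(arm.read_wrist_torque()-m0).round(2))
    if f@u<-25:print("STOP");break
print(arm.read_opening(),arm.read_time())
snap("top","t7.png",(400,200,520,310),6.5);snap("scene","s7.png",(330,130,450,220),6.5)
```

```text
[-0.65 -0.49 -1.02]
-0.09 -0.0899 0.0278 drag 0.04 lat 1.66 fz -0.05 [-0.05 -0.04 -0.02]
-0.08 -0.0799 0.0278 drag 0.21 lat -0.59 fz -0.26 [ 0.03 -0.05 -0.01]
-0.077 -0.077 0.0278 drag 0.81 lat 0.11 fz -0.01 [ 0.07 -0.02 -0.04]
-0.074 -0.0739 0.0278 drag 0.28 lat 1.36 fz -0.37 [-0.02  0.01 -0.05]
-0.071 -0.0709 0.0278 drag 0.48 lat 0.9 fz -0.04 [ 0.06  0.03 -0.01]
-0.068 -0.0679 0.0278 drag 0.22 lat -0.27 fz -0.56 [ 0.02  0.06 -0.01]
-0.065 -0.0654 0.0277 drag -2.78 lat 0.92 fz 3.39 [0.19 0.44 0.01]
-0.062 -0.0624 0.0277 drag -4.38 lat 0.18 fz 1.93 [0.13 0.45 0.07]
-0.059 -0.0589 0.0277 drag -1.14 lat -0.42 fz 0.04 [0.13 0.31 0.  ]
-0.056 -0.0558 0.0278 drag -0.88 lat 0.06 fz 0.06 [0.09 0.24 0.05]
-0.053 -0.0528 0.0278 drag -1.4 lat -0.1 fz 0.37 [0.08 0.25 0.03]
-0.046 -0.0453 0.0278 drag 2.49 lat 0.61 fz -2.52 [-0.1  -0.07 -0.03]
-0.042 -0.0419 0.0278 drag -0.26 lat 0.32 fz -0.8 [ 0.11  0.11 -0.  ]
-0.038 -0.0379 0.0278 drag -0.52 lat -0.2 fz -0.69 [ 0.03  0.14 -0.05]
0.24733927973299397 38.7833
```

View pics/s7.png

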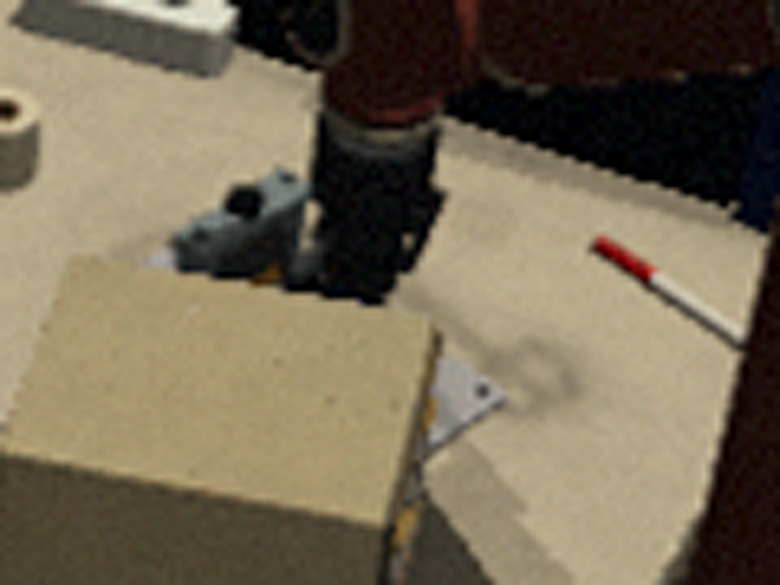

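The slope contact begins with the tip at about 55.5 mm and the flat part is reached at about 61 mm. That is a lift of about 2.5 mm, after which the blade slides under with light drag, so the gap is about 5.5 mm and the thin blade fits. Now I finish the insertion, set it down and release.

Run:
```python
from h import *
from co import *
f0=np.array([-.65,-.49,-1.3])
for x in(-.034,-.030):
    arm.line_to(W(x,0,.0279),vel=.05)
    F=[]
    for _ in range(6):F.append(arm.read_wrist_force());arm.dwell(.03)
    f=np.mean(F,axis=0)-f0;print(x,"drag",(f@u).round(2),"lat",(f@n).round(2),"fz",f[2].round(2))
arm.line_to(W(-.030,0,.0275),vel=.02)
e=arm.read_eef_pos();print(((e-O)@u).round(4),((e-O)@n).round(4),e[2].round(4),arm.read_wrist_force().round(2))
fingers.grip(0.55)
arm.line_to(W(-.030,0,.15),vel=.2)
arm.line_to(W(-.030,0,.25),vel=.3)
q=np.array(arm.read_joint_positions());q[0]=1.2;arm.goto_joints(q)
snap("top","t8.png",(420,210,520,310),6);snap("scene","s8.png",(330,130,450,220),6.5);snap("top","t8full.png")
print(arm.read_time())
```

```text
-0.034 drag 0.08 lat 0.51 fz -0.7
-0.03 drag -0.23 lat 0.4 fz -0.57
-0.0299 -0.0 0.0277 [-1.4   1.15 -1.22]
44.65
```

View pics/t8.png

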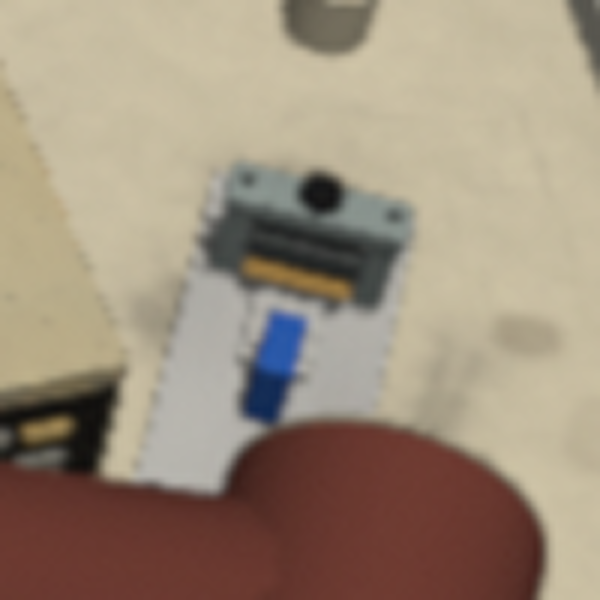

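View pics/s8.png

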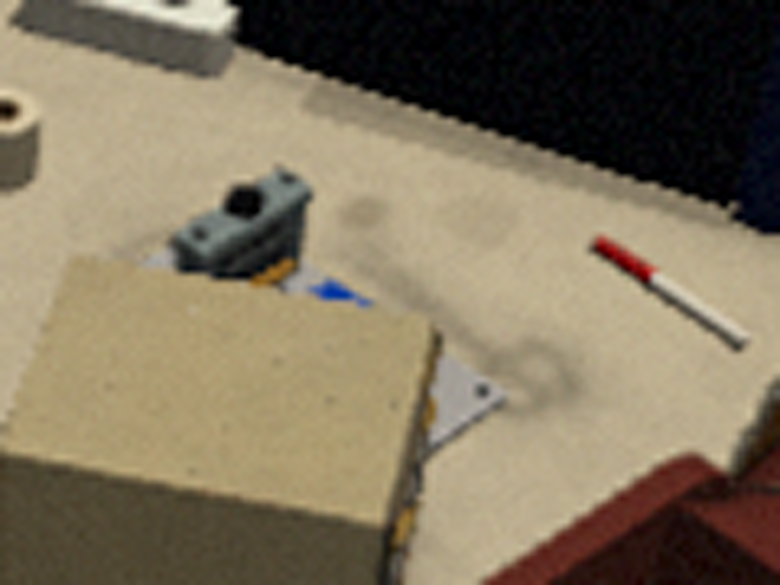

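View pics/t8full.png

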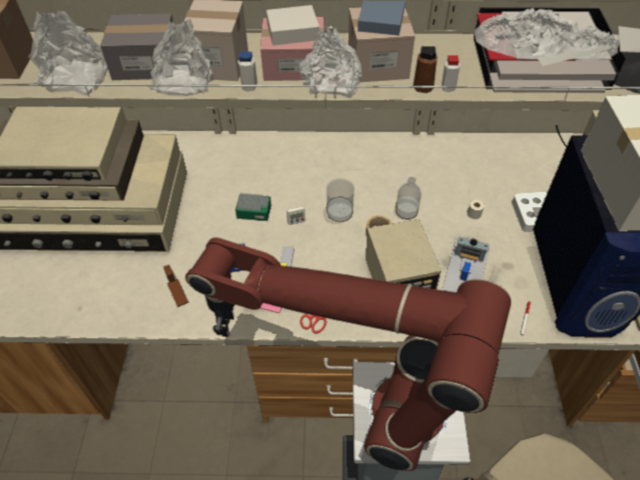

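The blue handle sits upright on the bed at t8 (280,345), in line with the bed, and the plate runs under the bar. Next I measure its pose, and check the bar lift by comparing the brass edge before and after.

Run:
```python
from m2 import *
from co import *
T8,S8,T6=L("t8"),L("s8"),L("t6")
r=(458,258,474,282);v=toptop(T8,111,r,0)[3];p,b,a,_=toptop(T8,111,r,(v[0]+v[4])/2)
X=onz(T8,p,.060);B=np.array([onz(T8,q,.06)[:2] for q in b]);e=max([B[1]-B[0],B[2]-B[1]],key=np.linalg.norm)
e=e*np.sign(e[0]);print("blue origin coater",((X-O)@u*1e3).round(1),((X-O)@n*1e3).round(1),"yaw err deg",np.degrees(np.arctan2(e[1],e[0])-yaw).round(1),[np.linalg.norm(B[i]-B[i+1]).round(4) for i in(0,1)])
for nm,c in(("T2",T2),("T1",T1),("T6",T6),("T8",T8)):
    lo=[];hi=[]
    for y in np.arange(-.022,.0221,.002):
        zs=np.arange(0,.07,.0005)
        pts=np.float32([proj(c,W(.035,y,z)) for z in zs])
        w=cv2.remap(c["pixels"],pts[:,0].reshape(1,-1),pts[:,1].reshape(1,-1),cv2.INTER_LINEAR)[0].astype(float)
        g=w[:,2]-w[:,0];i=np.flatnonzero(g>45);lo.append(zs[i[0]]);hi.append(zs[i[-1]])
    print(nm,"brass low/high z mm",np.mean(lo)*1e3,np.mean(hi)*1e3)
print(arm.read_time())
```

```text
blue origin coater -30.7 1.8 yaw err deg 0.1 [np.float64(0.0413), np.float64(0.0196)]
T2 brass low/high z mm 28.934782608695656 46.19565217391304
T1 brass low/high z mm 28.717391304347828 46.434782608695656
T6 brass low/high z mm 28.826086956521745 46.173913043478265
T8 brass low/high z mm 32.26086956521739 48.456521739130444
44.65
```

Run:
```python
from h import *
print(hand_in(),arm.read_time(),arm.read_wrist_force().round(1))
```

```text
the job is handed in; nothing more can be done
the job is handed in; nothing more can be done
```

The 8 mm blade (blue handle) is the one that fits. It is flat on the coater's bed under the bar, and the job is handed in.

- **13 mm blade (yellow handle):** I tried it first and it stopped dead at about 35 N, with its tip at about 59.5 mm, just before the flat part (61 mm). I put it back flat on its original spot on the worktop, and both cameras showed it there.
- **8 mm blade (blue handle):** It met the bar's lead-in slope with a push of about 4 N, reached the flat part at about 61 mm, and slid right under. I released it there.

**Last checks**
- **Gap:** Both trials point to a gap of about 5.5 mm. My first camera estimate was 8 mm ± 2 mm, which is why I tried the thick blade first.
- **Bar lift:** The brass edge sits 2.3 to 3.4 mm higher than at rest, which agrees with an 8 mm blade in a 5.5 mm gap.
- **Position:** The blade is 0.1° off straight and about 2 mm off centre. Its tip works out to about 6 mm past the far side of the bar. I got that from the handle's position, because the portal hides the tip from both cameras.
- **Disagreement:** With the blade on the flat part and the arm stopped, the drag read only about 0.2 to 1.4 N. That is close to the sensor noise and below the 2 N or more in the brief. I relied on the slope contact and the visible bar lift instead.

The clock read about 45 s just before hand-in, against the 72 s limit. The robot was clear of everything.

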